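# Snap the food box lid shut all round

### The arm

A 6-joint arm with a two-finger parallel gripper is mounted at the origin on the work surface. World frame = base frame: x ahead of the robot, y to its left, z up, the work surface at z = 0. Lengths are in m, angles in degrees, forces in N, time in s.
With the tool pointing down it reaches from about 0.3 to 0.75 m from the base axis. Payload 8.5 kg.
Tool frame: the origin (TCP) lies between the finger pads; the fingertips stand 19 mm ahead of it and the grasp point (between the pads) is the TCP; z points along the fingers, y is the direction in which the jaws open and shut (so a half turn about z gives the same grasp; the last joint's range is limited). The gripper opens to 85 mm and grips with 20 to 120 N. Pads are 22 mm wide; open, the fingers measure 114 mm over their backs; the gripper's body (76 mm by 85 mm) begins 54 mm behind the grasp point. The pads swing forward as they close: fully open they stand 13 mm farther back than shut.
Start: joints at [61.862, 21.807, 74.336, -0, 83.858, -12.336], TCP at [0.15, 0.529, 0.25] pointing down, gripper open.
Joint ranges: [-178.18, 178.18], [-50.72, 133.34], [12.68, 142.11], [-81.47, 261.47], [9.98, 163.14], [-165.26, 165.26]. Speed limits (degrees/s): [136.94, 136.94, 180, 180, 180, 180].

### API

Orientations are given as a 3x3 rotation matrix whose columns are the frame's x, y, z axes.
In Python, from rig import env gives the robot as it stands.
- The arm moves only by the shell command python3 -m pendant 'ROWS' [OPENING] [FORCE]. ROWS is JSON, a list of rows, each a list of 2 entries, a list of its own where there are three numbers: the shift along the tool's x, y, z scaled (see below), then the turn, a rotation vector about the tool's x, y, z scaled (see below). A call has 1 to 20 rows; each row shifts and turns the commanded pose from where the row before left it, along the tool's axes as they then stand; what a row does not reach is not made up. The controller multiplies each number of a shift by 0.1 m and each number of a turn by pi/2 rad. A row lasts 1/8 s, in which the tool goes at most 62.5 mm and 10.7 degrees, less where a joint would pass 70% of its speed; a pose out of reach is approached as far as the arm can. A call with a number of a shift or a turn outside -1 to 1 is refused whole. A call with a gripper value outside its range is refused whole. OPENING is the gripper command: -1 is shut, 1 is fully open, values between are in proportion, set as the call begins (- or left out, the last holds). The fingers move at their own pace and stop on an object; FORCE is the grip in N (left out, the last holds). Time passes only in rows, so rows that do not move let the fingers close. It gives the time, the measured TCP pose, the force and the opening at its end, in the units of the state.
- env.observe(): the state, without advancing time (a new reading comes with each control period).
- env.get_image(name): name is "side" or "top"; returns a dict with "image" (400x640x3 uint8, red, green, blue), "K" (3x3 intrinsics, pixels), "R" (3x3) and "t" (3): a world point X has camera coordinates R X + t. Camera axes: x right, y down, z forward; pixel columns grow to the right and rows downward; lengths in m; the calibration is good to about 2 mm. A picture is of the moment at which its call begins. There is no depth.
- env.close_job(): hands the job in, once; it reports no verdict.
The state is a dict: "time_s": time; "q": joint angles; "qvel": joint speeds; "joint_efforts": joint torques, N m; "position": TCP position; "tool_rot": TCP orientation; "ft_force": force on the tool from outside, world axes, zero at the start; "wrist_torque": the same for the moment, N m; "grip_width": finger opening in m.
Only numpy, scipy, OpenCV 4.12 (cv2) and the standard library are available. Lean on these libraries where they do the work, as an engineer would, in place of code of your own. Each camera call takes 0.05 s, during which the arm holds its last target.

### The job

The lid lies on the glass food box, but its rim is still sprung up along all four sides. Press the rim down with the fingertips, one side after another in any order, until all four sides have clicked shut, flat with the lid's corners. Do not lift the box or shove it away, and leave the lunch jar, glass bowl, tongs and soup spoon as they are.

Things in the scene. Friction and masses are not known exactly. Their poses are not given: they have to be found in the camera images.
- foodbox: clear glass food box with grey plastic snap lid, loose, 0.75 to 1.15 kg. Origin: centre of the underside; z up, x along its long, y along its short side. Lid 172 (x) by 132 mm (y): rigid corners, seated, top 66 mm above the counter; middle panel 124 x 84 mm recessed 4 mm, with a low ridge round it. Between the corners each of the four sides of the rim is a hinged flap, sprung up at first.
- long_a (a joint): rim flap, long side towards the box's +y: 100 mm long, 24 mm from hinge to edge, 13 mm skirt. Middle of its level hinge line at (0, +0.042, 0.0645) m in the box's frame. Rad: 0 shut, a hard stop (flat, top 66 mm above the counter); 0.5 to 0.65 at the start (edge 12 to 15 mm higher). Pressed near the edge it resists with up to 10 N; below about 0.1 it snaps shut and stays; let go before, it springs up.
- long_a_pad (a point): point on the top face of the rim flap on the long side towards the box's +y, at the middle of its length, 17 mm out from its hinge line (7 mm inside its outer edge): a good place to press. It moves with the flap; 66 mm above the counter when shut. Its y axis points outwards from the lid, its z axis out of the flap's top face.
- long_b (a joint): rim flap, long side towards the box's -y: 100 mm long, 24 mm from hinge to edge, 13 mm skirt. Middle of its level hinge line at (0, -0.042, 0.0645) m in the box's frame. Rad: 0 shut, a hard stop (flat, top 66 mm above the counter); 0.5 to 0.65 at the start (edge 12 to 15 mm higher). Pressed near the edge it resists with up to 10 N; below about 0.1 it snaps shut and stays; let go before, it springs up.
- long_b_pad (a point): point on the top face of the rim flap on the long side towards the box's -y, at the middle of its length, 17 mm out from its hinge line (7 mm inside its outer edge): a good place to press. It moves with the flap; 66 mm above the counter when shut. Its y axis points outwards from the lid, its z axis out of the flap's top face.
- short_a (a joint): rim flap, short side towards the box's +x: 68 mm long, 24 mm from hinge to edge, 13 mm skirt. Middle of its level hinge line at (+0.062, 0, 0.0645) m in the box's frame. Rad: 0 shut, a hard stop (flat, top 66 mm above the counter); 0.5 to 0.65 at the start (edge 12 to 15 mm higher). Pressed near the edge it resists with up to 10 N; below about 0.1 it snaps shut and stays; let go before, it springs up.
- short_a_pad (a point): point on the top face of the rim flap on the short side towards the box's +x, at the middle of its length, 17 mm out from its hinge line (7 mm inside its outer edge): a good place to press. It moves with the flap; 66 mm above the counter when shut. Its y axis points outwards from the lid, its z axis out of the flap's top face.
- short_b (a joint): rim flap, short side towards the box's -x: 68 mm long, 24 mm from hinge to edge, 13 mm skirt. Middle of its level hinge line at (-0.062, 0, 0.0645) m in the box's frame. Rad: 0 shut, a hard stop (flat, top 66 mm above the counter); 0.5 to 0.65 at the start (edge 12 to 15 mm higher). Pressed near the edge it resists with up to 10 N; below about 0.1 it snaps shut and stays; let go before, it springs up.
- short_b_pad (a point): point on the top face of the rim flap on the short side towards the box's -x, at the middle of its length, 17 mm out from its hinge line (7 mm inside its outer edge): a good place to press. It moves with the flap; 66 mm above the counter when shut. Its y axis points outwards from the lid, its z axis out of the flap's top face.
- lunchjar: bystander: blue insulated lunch jar standing upright, 98 mm in diameter (110 mm over its two clips), 138 mm tall. Origin: centre of its underside
- glassbowl: bystander: small clear glass bowl, rim 110 mm across, 50 mm high. Origin: centre of its underside
- tongs: bystander: steel spring-hinge kitchen tongs lying on the counter, about 240 mm long (along their x), 46 mm wide, 20 mm high. Origin: on the counter, 137 mm from the hinge end
- soupspoon: bystander: white ceramic soup spoon lying on the counter, about 120 mm long; round bowl 48 mm across centred at its origin (on the counter), handle along its +x, about 26 mm high

How it is judged (in metres and radians):
On the way, in this order (a step that is already met when the one before it is completed fails the run):
1. one side of the lid shut (value of joint any of long_a, long_b, short_a, short_b below 0.06 rad), for 0.2 s.
2. two sides of the lid shut, the second after the first ((value of joint each of long_a, long_b below 0.06 rad or value of joint each of long_a, short_a below 0.06 rad or value of joint each of long_a, short_b below 0.06 rad or value of joint each of long_b, short_a below 0.06 rad or value of joint each of long_b, short_b below 0.06 rad or value of joint each of short_a, short_b below 0.06 rad)), for 0.2 s.
3. three sides of the lid shut ((value of joint each of long_a, long_b, short_a below 0.06 rad or value of joint each of long_a, long_b, short_b below 0.06 rad or value of joint each of long_a, short_a, short_b below 0.06 rad or value of joint each of long_b, short_a, short_b below 0.06 rad)), for 0.2 s.
4. all four sides of the lid shut (value of joint each of long_a, long_b, short_a, short_b below 0.06 rad), for 0.2 s.
At the end, for the whole second after the job is handed in: all four rim flaps are shut (joint below 0.06 rad) and stay so, and the box stands flat and still on the counter within 50 mm of where it was (all of step 4 and height (world z) of foodbox below 0.008 m and angle between foodbox's own z axis and vertical below 0.06 rad and distance of foodbox from where it was at the start of the episode below 0.05 m and linear speed of foodbox below 0.02 m/s); the robot touches nothing.
It fails at once if the food box is lifted or tipped up (height (world z) of foodbox above 0.012 m or angle between foodbox's own z axis and vertical above 0.15 rad).
It fails at once if the food box is shoved more than 60 mm away (distance of foodbox from where it was at the start of the episode above 0.06 m).
It fails at once if a bystander (lunch jar, glass bowl, tongs, soup spoon) is lifted or moved by more than 25 mm (distance of any of lunchjar, glassbowl, tongs, soupspoon from where it was at the start of the episode above 0.025 m).
It fails at once if the box is pressed with the arm or the gripper's body instead of the fingers (contact force between the arm and foodbox above 2 N).
It also fails if it takes over 48 s, if anything falls off the work surface, if the arm or the gripper's body presses on something with over 40 N, if the wrist force passes 120 N, or if a joint passes its speed limit or range.

## Working session

There is one attempt and no reset: what is moved stays moved. The work goes in short steps, Python scripts to look and compute and a shell command to move; the robot and the scene stay as the last step left them, time stands still between calls to the robot, and variables do not carry over. Pictures are saved under pics/ and viewed, and the job is handed in when it is done.

```bash
ls; mkdir -p pics; python3 - <<'E'
from rig import env
import cv2,numpy as np
s=env.observe()
for k in("time_s","q","position","tool_rot","ft_force","grip_width"):print(k,s[k])
for n in("side","top"):
    d=env.get_image(n);cv2.imwrite(f"pics/{n}0.png",d["image"][:,:,::-1]);print(n,d["K"],d["R"],d["t"])
E
```

```text
pics
time_s 0.0
q [ 6.18619618e+01  2.18397202e+01  7.43852137e+01  1.67627272e-03
  8.38570217e+01 -1.23363193e+01]
position [0.14964238 0.52897593 0.24972095]
tool_rot [[-9.62208850e-01  2.72311659e-01 -7.00221598e-04]
 [ 2.72312354e-01  9.62208099e-01 -1.24762495e-03]
 [ 3.34016072e-04 -1.39115476e-03 -9.99998977e-01]]
ft_force [0.10257517 0.53977271 0.76350586]
grip_width 0.08538370498810839
side [[495.27980994   0.         314.90318601]
 [  0.         495.27980994 206.65548427]
 [  0.           0.           1.        ]] [[-0.97503327 -0.22205043 -0.0019318 ]
 [-0.14356887  0.63700627 -0.7573711 ]
 [ 0.16940514 -0.73818467 -0.65298184]] [0.59088309 0.12606431 1.23821459]
top [[370.60862094   0.         328.44679401]
 [  0.         370.60862094 198.85770248]
 [  0.           0.           1.        ]] [[-1.79160096e-02 -9.99839281e-01  6.54408634e-04]
 [-9.89820227e-01  1.76440453e-02 -1.41225376e-01]
 [ 1.41191132e-01 -3.17794209e-03 -9.89977255e-01]] [0.02540156 0.59598119 0.86907362]
```

View pics/side0.png

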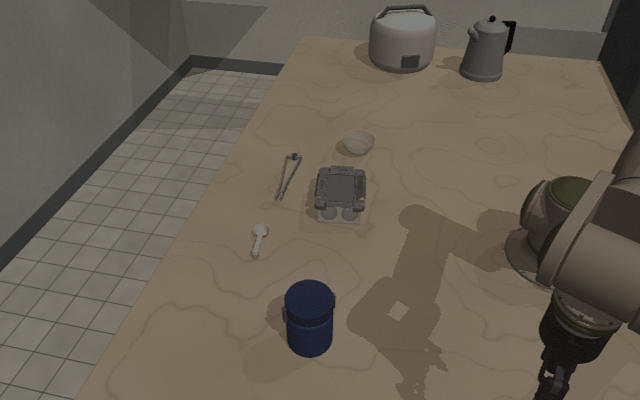

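View pics/top0.png

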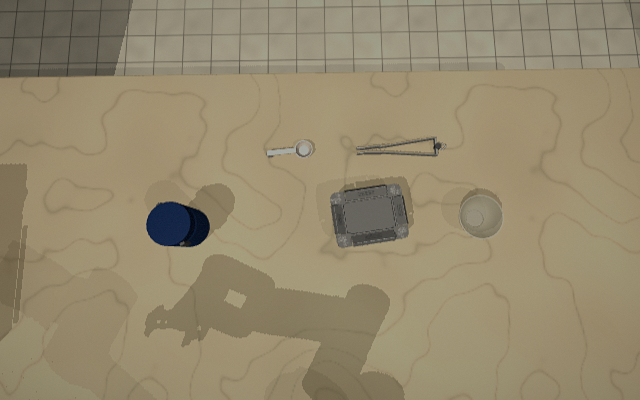

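The top view shows the box at about (370,214), with the jar at (177,225), the bowl at (481,215), the tongs at (400,147) and the spoon at (300,149). I'll zoom in on the box.

```bash
python3 - <<'E'
import cv2
a=cv2.imread("pics/top0.png")[170:260,315:425];cv2.imwrite("pics/topz.png",cv2.resize(a,None,fx=6.5,fy=6.5,interpolation=cv2.INTER_CUBIC))
a=cv2.imread("pics/side0.png")[155:230,300:385];cv2.imwrite("pics/sidez.png",cv2.resize(a,None,fx=8,fy=8,interpolation=cv2.INTER_CUBIC))
E
```

```text
(no output)
```

View pics/topz.png

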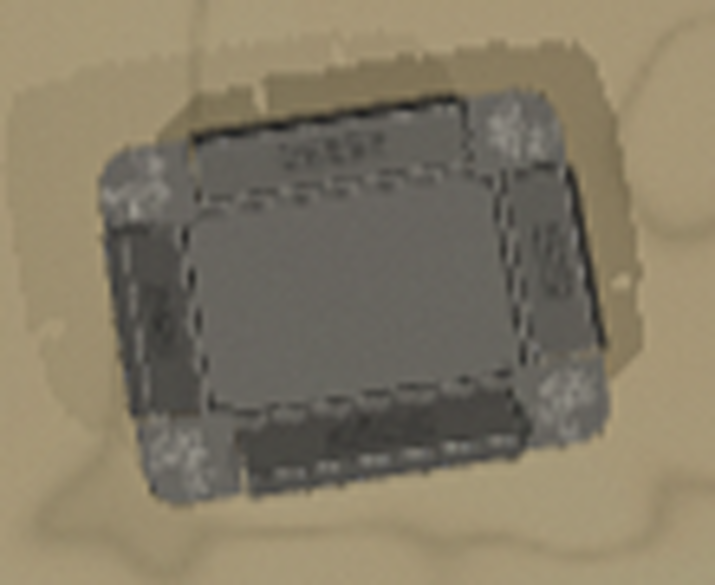

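View pics/sidez.png

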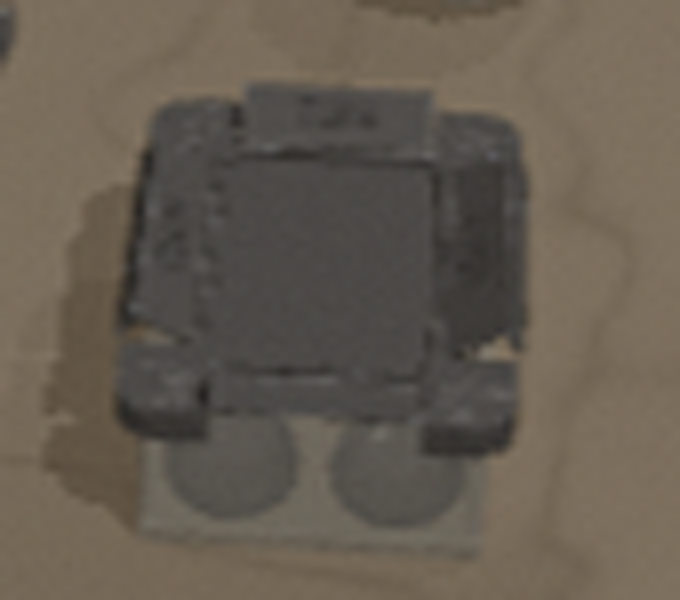

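```bash
cat > h.py <<'E'
import numpy as np,cv2
from scipy.optimize import least_squares
def P(d,X): 
    c=np.atleast_2d(X)@d["R"].T+d["t"];p=c@d["K"].T;return p[:,:2]/p[:,2:]
def W(p,L):
    c,s=np.cos(p[2]),np.sin(p[2]);L=np.atleast_2d(np.array(L,float));o=L.copy()
    o[:,0]=p[0]+c*L[:,0]-s*L[:,1];o[:,1]=p[1]+s*L[:,0]+c*L[:,1];return o
E
python3 - <<'E'
from rig import env
from h import *
d=env.get_image("top");e=env.get_image("side")
z=lambda a:np.array(a,float)/6.5+[315,170]
zs=lambda a:np.array(a,float)/8+[300,155]
# image up=+x world? right=-y. box x along image right: yaw~-90
out=z([(98,152),(560,88),(612,440),(150,508)])
L=[(-.086,.066,.066),(.086,.066,.066),(.086,-.066,.066),(-.086,-.066,.066)]
f=least_squares(lambda p:(P(d,W(p,L))-out).ravel(),[.5,-.05,-1.6]);p=f.x
print(p,np.degrees(p[2]),f.fun.reshape(-1,2))
# side corners: top of lid far/near
so=zs([(150,95),(525,112),(518,450),(115,430)])
print(P(e,W(p,L)),so)
for c in[(.062,.042,.066),(.062,-.042,.066),(-.062,-.042,.066),(-.062,.042,.066)]:
  print((P(d,W(p,[c]))[0]-[315,170])*6.5)
for n,c in dict(la=(0,.059),lb=(0,-.059),sa=(.079,0),sb=(-.079,0)).items(): print(n,W(p,[c+(.066,)])[0])
for im,cam,n in((d,d,"t"),(e,e,"s")):
  g=cam["image"][:,:,::-1].copy(); o=(315,170,110,90) if n=="t" else(300,155,85,75);f=6.5 if n=="t" else 8
  g=cv2.resize(g[o[1]:o[1]+o[3],o[0]:o[0]+o[2]],None,fx=f,fy=f)
  for Q in(L,[(-.062,.042,.066),(.062,.042,.066),(.062,-.042,.066),(-.062,-.042,.066)]):
    q=((P(cam,W(p,Q))+.5-[o[0],o[1]])*f).astype(int);cv2.polylines(g,[q],True,(0,0,255),1)
  cv2.imwrite(f"pics/ov{n}.png",g)
# bystanders approx
for n,u,h in(("jar",(177,225),.138),("bowl",(481,215),.05),("tongs",(400,147),.02),("tong_hinge",(440,146),.02),("spoonbowl",(304,148),.02),("spoonend",(268,153),.02)):
  r=d["R"].T@np.linalg.inv(d["K"])@[u[0],u[1],1];C=-d["R"].T@d["t"];print(n,C+r*(h-C[2])/r[2])
E
```

```text
[ 0.55147905 -0.0824648  -1.45101442] -83.13700215890694 [[-0.05887355 -0.23676095]
 [-0.41989539 -0.06417419]
 [ 0.78568688  0.32306124]
 [-0.31526489 -0.04421845]]
[[313.66480535 205.06345033]
 [320.01613106 166.22358948]
 [366.20559146 169.00270732]
 [364.47867901 208.44447547]] [[318.75  166.875]
 [365.625 169.   ]
 [364.75  211.25 ]
 [314.375 208.75 ]]
[503.8052089  159.75817107]
[541.04234746 385.58684111]
[204.08068811 432.52114764]
[171.20290267 205.43813193]
la [ 0.6100563  -0.07541455  0.066     ]
lb [ 0.4929018  -0.08951504  0.066     ]
sa [ 0.56091921 -0.16089874  0.066     ]
sb [ 0.54203889 -0.00403085  0.066     ]
jar [0.53111666 0.3455406  0.138     ]
bowl [ 0.54913686 -0.35419988  0.05      ]
tongs [ 0.73091963 -0.171707    0.02      ]
tong_hinge [ 0.73174507 -0.27473187  0.02      ]
spoonbowl [0.73264673 0.07512982 0.02      ]
spoonend [0.72107094 0.16755899 0.02      ]
```

View pics/ovt.png

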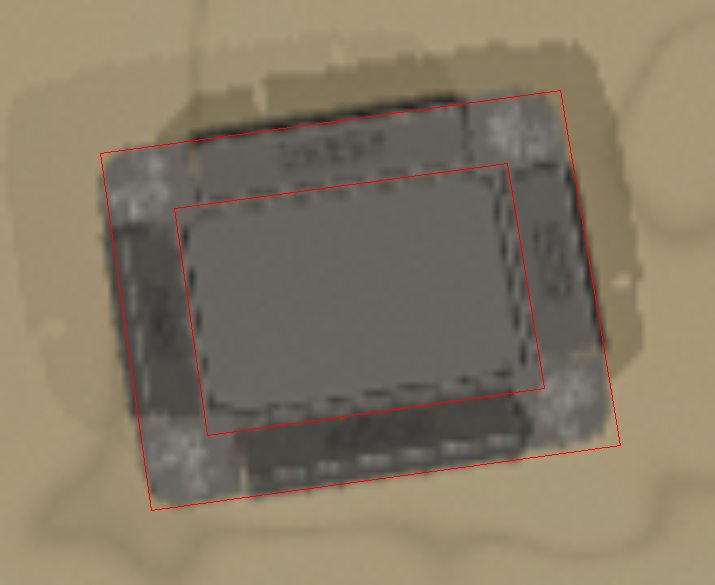

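View pics/ovs.png

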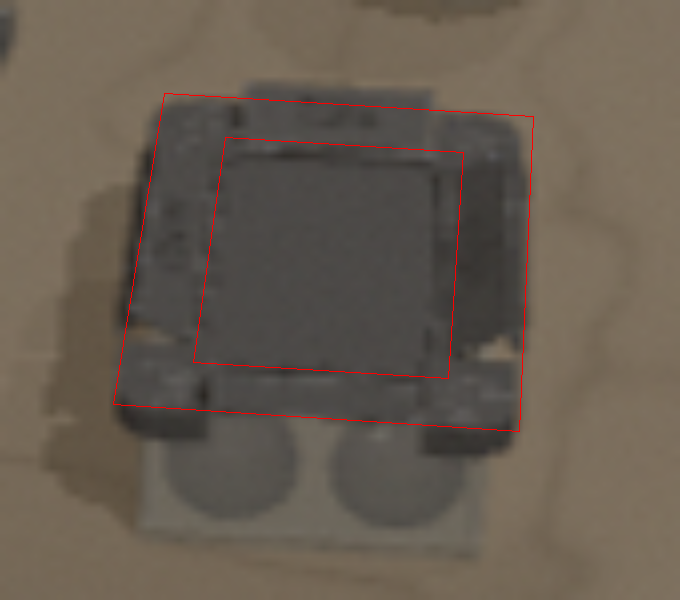

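```bash
python3 -m pendant '[[[0,0,0],[0,0,-0.084]],[[0,0,0],[0,0,-0.084]],[[0,0,0],[0,0,-0.084]],[[0,0,0],[0,0,0]]]' -1 20
cat > m.py <<'E'
import sys
from rig import env
import numpy as np
s=env.observe();R=np.array(s["tool_rot"]);p=np.array(s["position"])
print("t",s["time_s"],"p",p.round(4),"yaw_y",np.degrees(np.arctan2(R[1,1],R[0,1])).round(2),"tilt",R[:,2].round(4),"F",np.round(s["ft_force"],1),"w",s["grip_width"])
if len(sys.argv)>3: print("units",(R.T@(np.array(list(map(float,sys.argv[1:4])))-p)/.1).round(3))
E
python3 m.py 0.543 -0.003 0.16
```

```text
time_s: 0.7
position: [0.1497, 0.5291, 0.2502]
tool_rot: [[-0.993, -0.119, -0.0], [-0.119, 0.993, -0.0], [0.0, -0.0, -1.0]]
ft_force: [-0.6, -0.5, 0.3]
grip_width: 0.0127
t 0.7 p [0.1497 0.5291 0.2502] yaw_y 96.81 tilt [-2.e-04 -4.e-04 -1.e+00] F [-0.6 -0.5  0.3] w 0.012661498864113342
units [-3.274 -5.75   0.903]
```

```bash
python3 -m pendant '[[[-0.1,-0.18,0],[0,0,0]],[[-0.2,-0.35,0],[0,0,0]],[[-0.2,-0.35,0],[0,0,0]],[[-0.2,-0.35,0],[0,0,0]],[[-0.2,-0.35,0],[0,0,0]],[[-0.2,-0.35,0],[0,0,0]],[[-0.2,-0.35,0],[0,0,0]],[[-0.2,-0.35,0],[0,0,0]],[[-0.2,-0.35,0],[0,0,0]],[[-0.2,-0.35,0],[0,0,0]],[[-0.2,-0.35,0],[0,0,0]],[[-0.2,-0.35,0],[0,0,0]],[[-0.2,-0.35,0],[0,0,0]],[[-0.2,-0.35,0.1],[0,0,0]],[[-0.2,-0.35,0.2],[0,0,0]],[[-0.2,-0.35,0.2],[0,0,0]],[[-0.2,-0.35,0.2],[0,0,0]],[[0,0,0.2],[0,0,0]],[[0,0,0],[0,0,0]]]'; python3 m.py 0.543 -0.003 0.12
python3 - <<'E'
from rig import env
import cv2
for n in("side","top"):
    cv2.imwrite(f"pics/{n}1.png",env.get_image(n)["image"][:,:,::-1])
a=cv2.imread("pics/side1.png")[110:235,270:430];cv2.imwrite("pics/s1z.png",cv2.resize(a,None,fx=4.5,fy=4.5))
E
```

```text
time_s: 3.08
position: [0.5455, -0.006, 0.1592]
tool_rot: [[-0.993, -0.117, -0.003], [-0.117, 0.993, 0.001], [0.003, 0.001, -1.0]]
ft_force: [0.4, -0.1, 1.1]
grip_width: -0.0002
t 3.075 p [ 0.5455 -0.006   0.1592] yaw_y 96.73 tilt [-3.3e-03  6.0e-04 -1.0e+00] F [ 0.4 -0.1  1.1] w -0.0002444393596883727
units [0.02  0.032 0.392]
```

View pics/s1z.png

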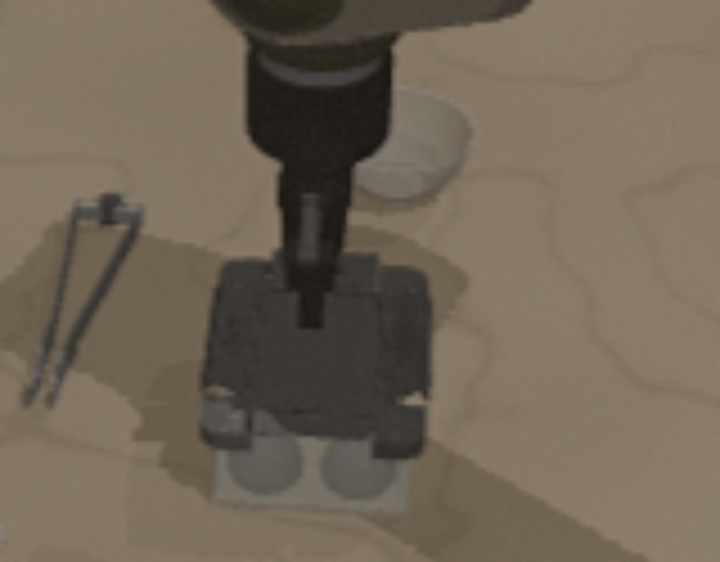

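View pics/top1.png

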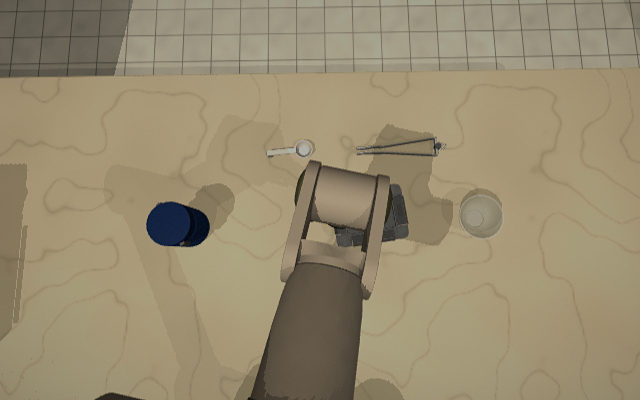

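Side view: the shut fingertips end at about (339,182), above the near short flap. I'll compare that with the prediction for a 19 mm tip.

```bash
python3 - <<'E'
from rig import env
from h import *
e=env.get_image("side");p=np.array(env.observe()["position"])
for k in(.010,.019,.028):print(k,P(e,p-[0,0,k]))
E
python3 m.py 0.543 -0.003 0.107
```

```text
0.01 [[338.47609085 178.43850565]]
0.019 [[338.37145387 181.29100583]]
0.028 [[338.26780272 184.11663107]]
t 3.225 p [ 0.5466 -0.0052  0.1614] yaw_y 96.85 tilt [ 1.5e-03 -4.0e-04 -1.0e+00] F [ 0.1  0.5 -0.1] w -4.530102954626324e-05
units [0.034 0.026 0.544]
```

```bash
python3 -m pendant '[[[0.03,0.02,0.2],[0,0,0]],[[0,0,0.2],[0,0,0]],[[0,0,0.14],[0,0,0]],[[0,0,0.05],[0,0,0]],[[0,0,0.05],[0,0,0]],[[0,0,0],[0,0,0]]]'; python3 m.py 0.543 -0.003 0.0845
```

```text
time_s: 3.98
position: [0.5435, -0.0035, 0.0965]
tool_rot: [[-0.993, -0.12, 0.0], [-0.12, 0.993, -0.0], [-0.0, -0.0, -1.0]]
ft_force: [-0.0, -0.2, -0.1]
grip_width: 0.0
t 3.975 p [ 0.5435 -0.0035  0.0965] yaw_y 96.88 tilt [ 5.e-04 -1.e-04 -1.e+00] F [-0.  -0.2 -0.1] w 4.262966926179471e-05
units [0.005 0.006 0.12 ]
```

```bash
python3 -m pendant '[[[0,0,0.04],[0,0,0]],[[0,0,0.04],[0,0,0]],[[0,0,0],[0,0,0]]]'; python3 m.py 0.543 -0.003 0.0845
```

```text
time_s: 4.35
position: [0.5434, -0.0035, 0.0883]
tool_rot: [[-0.993, -0.12, -0.0], [-0.12, 0.993, -0.0], [0.0, -0.0, -1.0]]
ft_force: [1.0, 1.4, -0.0]
grip_width: -0.0001
t 4.35 p [ 0.5434 -0.0035  0.0883] yaw_y 96.89 tilt [-0.e+00 -2.e-04 -1.e+00] F [ 1.   1.4 -0. ] w -7.911131671097984e-05
units [0.003 0.006 0.038]
```

```bash
python3 - <<'E'
from rig import env
import cv2
a=env.get_image("side")["image"][130:235,280:410,::-1];cv2.imwrite("pics/s2z.png",cv2.resize(a,None,fx=5.5,fy=5.5,interpolation=2))
E
python3 m.py
```

```text
t 4.4 p [ 0.5434 -0.0036  0.0883] yaw_y 96.88 tilt [-1.e-04 -3.e-04 -1.e+00] F [-0.6 -0.3  0.6] w 2.0444303860284024e-05
```

View pics/s2z.png

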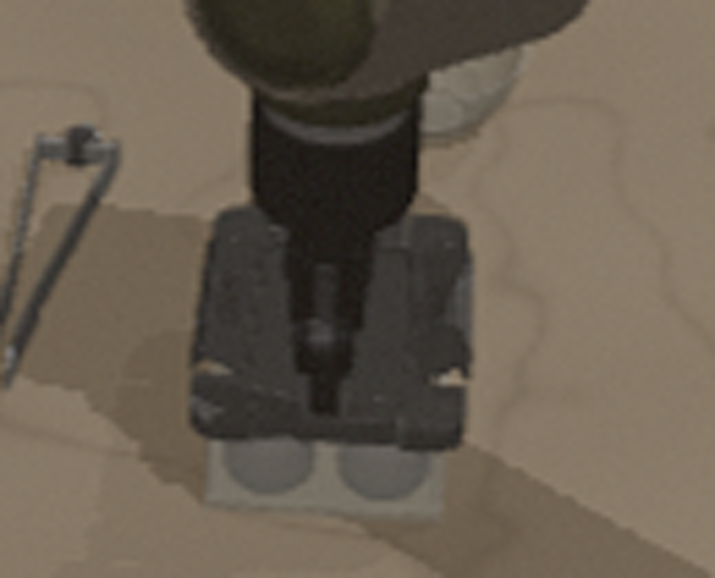

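Side view: the near short flap now looks level with its corners, with its lower edge at y≈430–445 in the crop. It has probably snapped shut. I'll press slightly further to confirm against the stop.

```bash
python3 -m pendant '[[[0,0,0.03],[0,0,0]],[[0,0,0.02],[0,0,0]],[[0,0,0],[0,0,0]]]'; python3 m.py 0.543 -0.003 0.0845
```

```text
time_s: 4.78
position: [0.5435, -0.0036, 0.0848]
tool_rot: [[-0.993, -0.12, 0.001], [-0.12, 0.993, -0.001], [-0.001, -0.001, -1.0]]
ft_force: [-5.4, 0.9, 16.0]
grip_width: 0.0002
t 4.775 p [ 0.5435 -0.0036  0.0848] yaw_y 96.89 tilt [ 1.2e-03 -6.0e-04 -1.0e+00] F [-5.4  0.9 16. ] w 0.00018256324889170435
units [0.004 0.007 0.003]
```

```bash
python3 -m pendant '[[[0,0,-0.2],[0,0,0]],[[0,0,-0.22],[0,0,0]],[[-0.2,-0.26,0],[0,0,0]],[[-0.2,-0.26,0],[0,0,0]],[[-0.19,-0.26,0],[0,0,0]],[[0,0,0],[0,0,0]],[[0,0,0],[0,0,0]]]'; python3 m.py 0.611 -0.074 0.095
python3 - <<'E'
from rig import env
import cv2
a=env.get_image("side")["image"][110:235,270:430,::-1];cv2.imwrite("pics/s3z.png",cv2.resize(a,None,fx=4.5,fy=4.5,interpolation=2))
E
```

```text
time_s: 5.65
position: [0.6107, -0.0735, 0.1249]
tool_rot: [[-0.993, -0.12, -0.001], [-0.12, 0.993, 0.0], [0.001, 0.001, -1.0]]
ft_force: [0.3, 0.4, -0.4]
grip_width: 0.0001
t 5.65 p [ 0.6107 -0.0735  0.1249] yaw_y 96.88 tilt [-1.1e-03  4.0e-04 -1.0e+00] F [ 0.3  0.4 -0.4] w 0.00014737050681633165
units [-0.002 -0.005  0.299]
```

View pics/s3z.png

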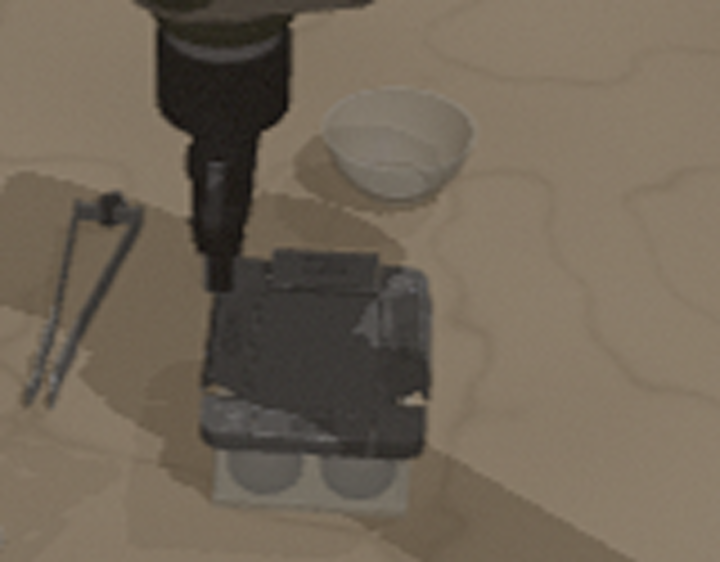

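The near short side is flush with its corners and the box hasn't moved. Next is the far long side.

```bash
python3 -m pendant '[[[0,0,0.2],[0,0,0]],[[0,0,0.06],[0,0,0]],[[0,0,0.04],[0,0,0]],[[0,0,0.04],[0,0,0]],[[0,0,0.04],[0,0,0]],[[0,0,0.03],[0,0,0]],[[0,0,0.01],[0,0,0]],[[0,0,0],[0,0,0]]]'; python3 m.py
```

```text
time_s: 6.7
position: [0.6115, -0.0739, 0.0848]
tool_rot: [[-0.993, -0.12, 0.001], [-0.12, 0.993, -0.001], [-0.001, -0.001, -1.0]]
ft_force: [-2.9, 1.7, 12.2]
grip_width: -0.0001
t 6.7 p [ 0.6115 -0.0739  0.0848] yaw_y 96.88 tilt [ 1.3e-03 -6.0e-04 -1.0e+00] F [-2.9  1.7 12.2] w -0.00011430142333037797
```

```bash
python3 -m pendant '[[[0,0,-0.2],[0,0,0]],[[0,0,-0.22],[0,0,0]],[[0.2,-0.26,0],[0,0,0]],[[0.2,-0.26,0],[0,0,0]],[[0.19,-0.27,0],[0,0,0]],[[0,0,0],[0,0,0]],[[0,0,0],[0,0,0]]]'; python3 m.py 0.562 -0.1595 0.095
python3 - <<'E'
from rig import env
import cv2
a=env.get_image("side")["image"][110:235,270:430,::-1];cv2.imwrite("pics/s4z.png",cv2.resize(a,None,fx=4.5,fy=4.5,interpolation=2))
E
```

```text
time_s: 7.58
position: [0.5622, -0.159, 0.1252]
tool_rot: [[-0.993, -0.12, -0.0], [-0.12, 0.993, 0.0], [0.0, 0.0, -1.0]]
ft_force: [-0.0, -0.2, -0.4]
grip_width: 0.0001
t 7.575 p [ 0.5622 -0.159   0.1252] yaw_y 96.87 tilt [-5.e-04  3.e-04 -1.e+00] F [-0.  -0.2 -0.4] w 0.0001207016190956173
units [ 0.002 -0.005  0.302]
```

View pics/s4z.png

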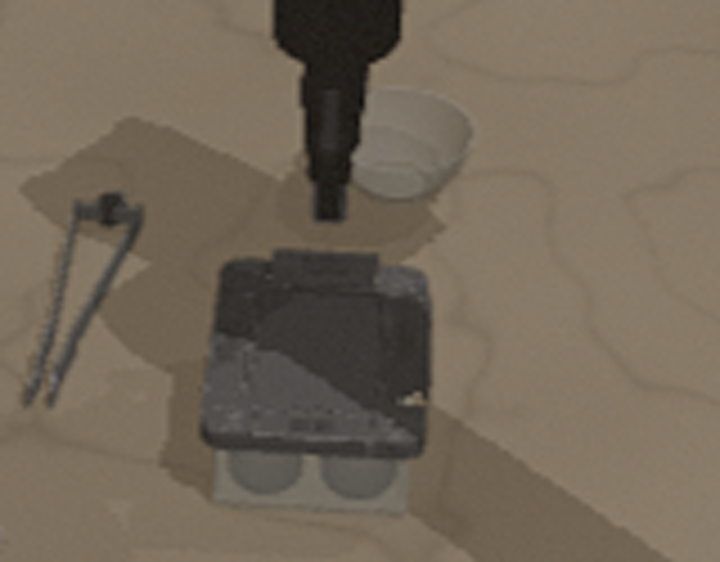

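The far long side is flush too, and the corner gap on the left is gone. Next is the far short side.

```bash
python3 -m pendant '[[[0,0,0.2],[0,0,0]],[[0,0,0.06],[0,0,0]],[[0,0,0.04],[0,0,0]],[[0,0,0.04],[0,0,0]],[[0,0,0.04],[0,0,0]],[[0,0,0.03],[0,0,0]],[[0,0,0.01],[0,0,0]],[[0,0,0],[0,0,0]]]'; python3 m.py 0.494 -0.088 0.125
```

```text
time_s: 8.62
position: [0.5624, -0.1594, 0.0848]
tool_rot: [[-0.993, -0.12, 0.001], [-0.12, 0.993, -0.001], [-0.001, -0.001, -1.0]]
ft_force: [-4.1, 1.2, 12.9]
grip_width: 0.0002
t 8.625 p [ 0.5624 -0.1594  0.0848] yaw_y 96.89 tilt [ 1.4e-03 -7.0e-04 -1.0e+00] F [-4.1  1.2 12.9] w 0.00020499848768620725
units [ 0.593  0.79  -0.403]
```

```bash
python3 -m pendant '[[[0,0,-0.2],[0,0,0]],[[0,0,-0.22],[0,0,0]],[[0.2,0.26,0],[0,0,0]],[[0.2,0.26,0],[0,0,0]],[[0.19,0.27,0],[0,0,0]],[[0,0,0],[0,0,0]],[[0,0,0],[0,0,0]]]'; python3 m.py 0.494 -0.088 0.095
python3 - <<'E'
from rig import env
import cv2
a=env.get_image("side")["image"][110:235,270:430,::-1];cv2.imwrite("pics/s5z.png",cv2.resize(a,None,fx=4.5,fy=4.5,interpolation=2))
E
```

```text
time_s: 9.5
position: [0.4947, -0.0883, 0.1254]
tool_rot: [[-0.993, -0.12, 0.001], [-0.12, 0.993, -0.0], [-0.001, -0.0, -1.0]]
ft_force: [0.0, 0.3, 0.3]
grip_width: -0.0
t 9.5 p [ 0.4947 -0.0883  0.1254] yaw_y 96.88 tilt [ 7.e-04 -2.e-04 -1.e+00] F [0.  0.3 0.3] w -4.295772157519979e-06
units [0.007 0.004 0.304]
```

View pics/s5z.png

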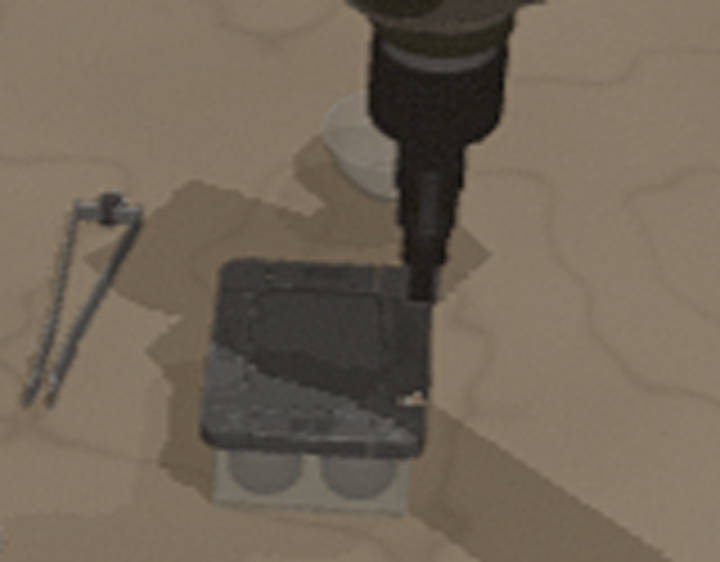

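Three sides are shut. The last is the near long side.

```bash
python3 -m pendant '[[[0.01,0,0.2],[0,0,0]],[[0,0,0.06],[0,0,0]],[[0,0,0.04],[0,0,0]],[[0,0,0.04],[0,0,0]],[[0,0,0.04],[0,0,0]],[[0,0,0.03],[0,0,0]],[[0,0,0.01],[0,0,0]],[[0,0,0],[0,0,0]]]'; python3 m.py
```

```text
time_s: 10.55
position: [0.4935, -0.0882, 0.0847]
tool_rot: [[-0.993, -0.12, 0.002], [-0.12, 0.993, -0.001], [-0.002, -0.001, -1.0]]
ft_force: [-4.7, 0.7, 15.9]
grip_width: -0.0001
t 10.55 p [ 0.4935 -0.0882  0.0847] yaw_y 96.89 tilt [ 1.7e-03 -9.0e-04 -1.0e+00] F [-4.7  0.7 15.9] w -0.00011045663494344167
```

```bash
python3 -m pendant '[[[0,0,-0.2],[0,0,0]],[[0,0,-0.3],[0,0,0]],[[0,0,-0.3],[0,0,0]],[[0,0.3,-0.3],[0,0,0]],[[0,0.4,-0.1],[0,0,0]],[[0,0.4,0],[0,0,0]],[[0,0.4,0],[0,0,0]],[[0,0.4,0],[0,0,0]],[[0,0.2,0],[0,0,0]],[[0,0,0],[0,0,0]],[[0,0,0],[0,0,0]]]'; python3 m.py
python3 - <<'E'
from rig import env
import cv2,numpy as np
s=env.get_image("side")["image"][130:235,270:400,::-1];t=env.get_image("top")["image"][:,:,::-1]
a=cv2.resize(s,None,fx=3,fy=3,interpolation=2);b=cv2.resize(t[170:260,315:425],None,fx=3.5,fy=3.5,interpolation=2)
cv2.imwrite("pics/fin.png",np.hstack([a,b]) if a.shape[0]==b.shape[0] else np.hstack([a[:315],b[:315]]));cv2.imwrite("pics/fint.png",t)
E
```

```text
time_s: 11.92
position: [0.4683, 0.1198, 0.2033]
tool_rot: [[-0.993, -0.12, 0.0], [-0.12, 0.993, -0.0], [-0.0, -0.0, -1.0]]
ft_force: [0.3, -0.3, -0.2]
grip_width: -0.0003
t 11.925 p [0.4683 0.1198 0.2033] yaw_y 96.86 tilt [ 2.e-04 -1.e-04 -1.e+00] F [ 0.3 -0.3 -0.2] w -0.00030355379350230794
```

View pics/fin.png

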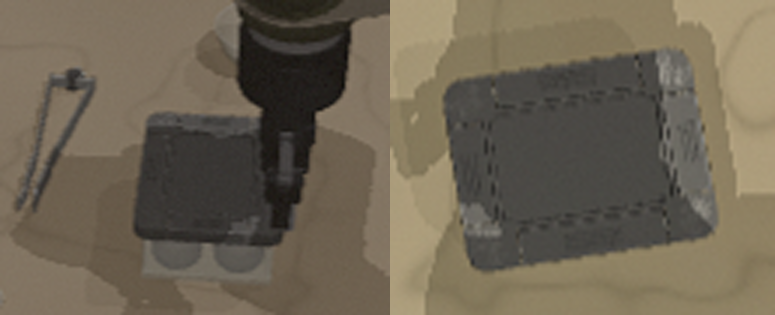

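View pics/fint.png

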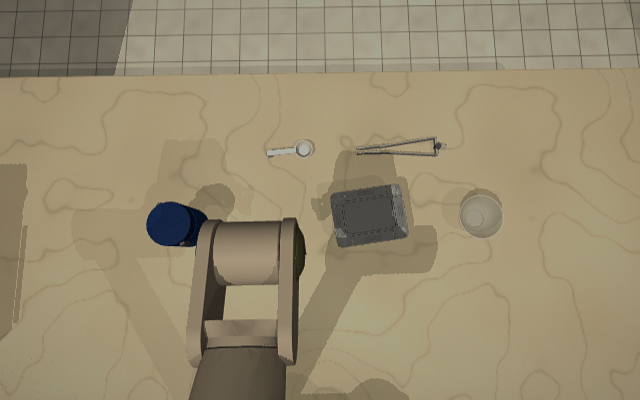

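In the top view the lid is one smooth rectangle in its original place, at (370,214). In the side view the gripper hides the last side, so I'll pull back and look again.

```bash
python3 -m pendant '[[[0.3,0.1,0],[0,0,0]],[[0.4,0.1,-0.2],[0,0,0]],[[0.4,0.1,-0.2],[0,0,0]],[[0.1,0.3,0],[0,0,0]],[[0,0,0],[0,0,0]],[[0,0,0],[0,0,0]]]'; python3 m.py
python3 - <<'E'
from rig import env
import cv2
cv2.imwrite("pics/fin2.png",cv2.resize(env.get_image("side")["image"][150:230,290:390,::-1],None,fx=7,fy=7,interpolation=2))
E
```

```text
time_s: 12.78
position: [0.3422, 0.165, 0.2433]
tool_rot: [[-0.993, -0.119, 0.0], [-0.119, 0.993, -0.0], [-0.0, -0.0, -1.0]]
ft_force: [0.4, -0.1, -0.8]
grip_width: 0.0001
t 12.775 p [0.3422 0.165  0.2433] yaw_y 96.85 tilt [ 2.e-04 -2.e-04 -1.e+00] F [ 0.4 -0.1 -0.8] w 5.47519986112287e-05
```

View pics/fin2.png

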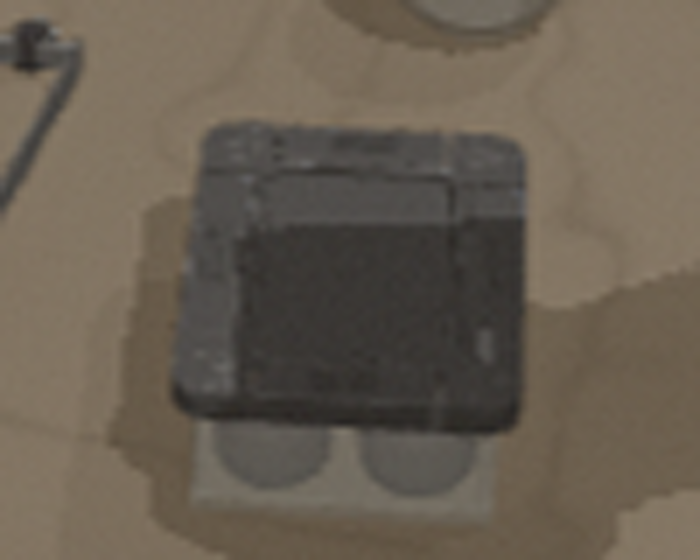

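All four sides are flush with the corners and the outline has no gaps, so I'm handing the job in.

```bash
python3 - <<'E'
from rig import env
env.close_job()
E
```

```text
the job is handed in; nothing more can be done
```

All four sides of the lid look clicked shut, and I handed the job in at about 12.8 s. The hand-in gave no verdict, so this rests on my own checks.

I pressed each side with the closed fingertips: near short, far long, far short, then near long. Each press ended against a hard stop with the fingertips about 66 mm above the counter, at 12 to 16 N.

- **Lid:** the final pictures from both cameras show all four flaps flush with the corners, with no gaps.
- **Box and bystanders:** in the top view the box, jar, bowl, tongs and spoon show no visible movement.
- **Arm:** it ended clear of the box, with the wrist force near zero.
- **Disagreement:** the box position from the two cameras differed by 1 to 2 mm, within the calibration, so it didn't affect the presses.
- **Not measured directly:** I couldn't read the flap angles. During the first press I saw no force before the stop, so I judged that snap from the pictures and the stop height.

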